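# Rock the seesaw gate to feed spacers into the bin

## Task

The feeder's left chute is full and shuttered off, and three spacers are waiting on its seesaw gate. Push the tan bin along the shelf until it is up against the end of the feeder's base, under the empty right chute, then press the raised right end of the gate down so that it rocks over its pivot and the three spacers roll down the right chute into the bin. Push and press only: do not lift or tip the bin, do not touch the spacers yourself, and leave the enclosure lid, the socket driver and the two toggle switches where they are.

Things in the scene. Friction and masses are not known exactly. Their poses are not given: they have to be found in the camera images.
- feeder: Fixed sheet-steel parts feeder. Origin: underside centre. x points away from the robot, y along the chutes: full left chute at +y, shut off by a plate, seesaw gate in the middle (pivot axis along x, 135 mm up), empty right chute at -y, ending in a drop hood (y = -150 to -195 mm, 63 to 118 mm up). Base 90 mm (x), right end face at y = -120 mm. Mast and weight on the far side, top 225 mm up.
- bin_stop (a point): Middle of the right end face of the feeder's base (20 mm high), against which the bin is pushed; the bin's long (140 mm) direction then lies along the feeder's y.
- chute_mouth (a point): Point 65 mm above the shelf, in the middle of the 42 mm (y) by 36 mm (x) opening through which the spacers drop; it is 52 mm beyond the base's end face.
- gate (a joint): Seesaw gate, a steel trough 160 mm long pivoted in its middle. 0 = leaning fully left (start: right end high, 17 degrees); 0.6 rad = leaning fully right. A dark weight on a mast over the pivot makes it fall to the nearer side past the middle (0.3) and stay there. Takes about 1 to 2 N on the right pad.
- gate_pad_right (a point): Top middle of the right finger pad: a flat steel tab on the gate, sticking out of the trough towards the robot, 54 mm (feeder x) by 34 mm (y), 4 mm thick, 62 mm right of the pivot. Raised at the start, 157 mm above the shelf; 121 mm up once the gate is rocked over. Nothing beneath it but the base.
- gate_pad_left (a point): The same pad at the gate's left end: low (121 mm) at the start, high (157 mm) when rocked over.
- bin: Loose tan open-topped plastic bin, 110 (x) by 140 (y) by 50 mm high, walls 3 mm, about 0.2 kg. Origin: underside centre. Starts right of the feeder, long direction roughly along the feeder's y, 70 to 130 mm short of the base. Slides when pushed low on its right end wall; up against the base its origin is 190 mm right of the feeder's origin.
- spacer_a_center (a point): Centre of a loose round aluminium spacer, 18 mm diameter, 26 mm long, 18 g, lying across the gate's trough (x is its axis); leftmost of three, alike.
- spacer_b_center (a point): Centre of a loose round aluminium spacer, 18 mm diameter, 26 mm long, 18 g, lying across the gate's trough (x is its axis); middle of three, alike.
- spacer_c_center (a point): Centre of a loose round aluminium spacer, 18 mm diameter, 26 mm long, 18 g, lying across the gate's trough (x is its axis); rightmost of three, alike.
- lid: Loose cobalt-blue enclosure lid, 94 by 118 by 12 mm, flat on the shelf. Origin underside centre. Leave alone.
- driver: Loose steel socket driver with black handle, about 190 mm long along its y, 26 mm thick, beyond the feeder. Origin under the front end of the handle. Leave alone.
- toggle_a: Loose mini toggle switch, 13 by 13 mm, 36 mm high, standing. Origin underside centre. Leave alone.
- toggle_b: A second switch like toggle_a; the two may be swapped. Leave alone.

How it is judged:
On the way, in this order (a step that is already met when the one before it is completed fails the run):
1. the bin is up against the feeder's base, under the right chute (x of bin in the frame of feeder between -0.035 and 0.035 m and y of bin in the frame of feeder above -0.21 m), for 0.2 s.
2. the gate has rocked over to the right (all of step 1 and value of joint gate above 0.5 rad), for 0.2 s.
At the end, for the whole second after the job is handed in: The bin stands within 20 mm of the base's end and within 35 mm sideways of its middle; the gate leans right (above 0.5 rad); all three spacers lie in the bin at rest (all of step 2 and linear speed of bin below 0.02 m/s and x of spacer_a_center in the frame of bin between -0.053 and 0.053 m and y of spacer_a_center in the frame of bin between -0.068 and 0.068 m and z of each of spacer_a_center, spacer_b_center, spacer_c_center in the frame of bin below 0.05 m and linear speed of each of spacer_a, spacer_b, spacer_c below 0.05 m/s and x of spacer_b_center in the frame of bin between -0.053 and 0.053 m and y of spacer_b_center in the frame of bin between -0.068 and 0.068 m and x of spacer_c_center in the frame of bin between -0.053 and 0.053 m and y of spacer_c_center in the frame of bin between -0.068 and 0.068 m); the robot touches nothing.
It fails at once if the bin is lifted or tipped (height (world z) of bin above 0.015 m or angle between bin's own z axis and vertical above 0.2 rad).
It fails at once if the robot touches a spacer (contact force between any of the fingers, the arm and spacer_a above 0.3 N or contact force between any of the fingers, the arm and spacer_b above 0.3 N or contact force between any of the fingers, the arm and spacer_c above 0.3 N).
It fails at once if a spacer is lifted off the gate (height (world z) of any of spacer_a_center, spacer_b_center, spacer_c_center above 0.2 m).
It fails at once if a bystander is moved more than 20 mm or lifted or knocked over (distance of any of lid, driver, toggle_a, toggle_b from where it was at the start of the episode above 0.02 m or angle between any of lid, driver, toggle_a, toggle_b's own z axis and vertical above 0.5 rad).
It also fails if it takes over 54 s, if anything falls off the work surface, if the arm or the gripper's body presses on something with over 40 N, if the wrist force passes 120 N, or if a joint passes its speed limit or range.

## Robot

A 6-joint arm with a two-finger parallel gripper is mounted at the origin on the work surface. World frame = base frame: x ahead of the robot, y to its left, z up, the work surface at z = 0. Lengths are in m, angles in rad, forces in N, time in s.
With the tool pointing down it reaches from about 0.35 to 0.725 m from the base axis. Payload 6 kg.
Tool frame: the origin (TCP) lies midway between the tips of the shut fingers; the grasp point (between the pads) lies arm.tcp_to_grasp behind it (arm.tcp_to_grasp is the distance from the TCP to the grasp point, in m); z points along the fingers, y is the direction in which the jaws open and shut (so a half turn about z gives the same grasp; the last joint's range is limited). The gripper opens to 85 mm and grips with 20 to 120 N. Pads are 22 mm wide; open, the fingers measure 114 mm over their backs; the gripper's body (76 mm by 85 mm) begins 54 mm behind the grasp point. The pads swing forward as they close: fully open they stand 13 mm farther back than shut.
Start: joints at [-0.939, 0.04, 0.085, 0, -1.615, -0.334], TCP at [0.176, -0.574, 0.231] pointing down, gripper open.
Joint ranges: [-2.56, 2.56], [-1.29, 2.01], [-1.08, 1.49], [-3.29, 1.98], [-2.81, -0.18], [-2.99, 2.99]. Speed limits (rad/s): [2.57, 2.57, 3.01, 3.14, 3.14, 3.14].

## Interface

Orientations are given as a unit quaternion [x, y, z, w].
In Python, from cell import arm gives the robot as it stands.
- The arm moves only by the tool send_rows, never from a script. Its argument "commands" is a list of rows, each a list of 2 entries, a list of its own where there are three numbers: the shift along the tool's x, y, z in mm, then the turn about the tool's z in degrees. In form: [[[dx, dy, dz], turn], ...]. A call has 1 to 20 rows; each row is the pose to reach, as a shift and turn from the pose commanded when the call began, along the tool's axes at that moment; what a row does not reach only later rows make up. A row lasts 1/10 s, in which the tool goes at most 50 mm and 8.59 degrees, less where a joint would pass 70% of its speed; a pose out of reach is approached as far as the arm can. A call with a gripper value outside its range is refused whole. "claw" is the opening, from 0 (shut) to 1 (fully open), set as the call begins (left out, the last holds). The fingers move at their own pace and stop on an object; "force" is the grip in N (left out, the last holds). Time passes only in rows, so rows that repeat a pose let the fingers close. It gives the time, the measured TCP pose, the force and the opening at its end, in the units of the state.
- arm.state(): the state, without advancing time (a new reading comes with each control period).
- arm.snapshot(name): name is "scene" or "top"; returns a dict with "image" (420x560x3 uint8, red, green, blue), "fx", "fy", "cx", "cy" (pixels), "camera_from_world" (4x4, takes a point from world to camera coordinates). Camera axes: x right, y down, z forward; pixel columns grow to the right and rows downward; lengths in m; the calibration is good to about 2 mm. A picture is of the moment at which its call begins. There is no depth.
- arm.finish_job(): hands the job in, once; it reports no verdict.
The state is a dict: "t": time; "joints": joint angles; "joint_vel": joint speeds; "tau": joint torques, N m; "tool_pos": TCP position; "tcp_rot": TCP orientation; "ft_force": force on the tool from outside, world axes, zero at the start; "torque": the same for the moment, N m; "grip_width": finger opening in m.
Only numpy, scipy, OpenCV 4.12 (cv2) and the standard library are available. Lean on these libraries where they do the work, as an engineer would, in place of code of your own. Each camera call takes 0.05 s, during which the arm holds its last target. There are 200 camera calls.

## Working session

There is one attempt and no reset: what is moved stays moved. The work goes in short steps, Python scripts to look and compute and a tool call to move; the robot and the scene stay as the last step left them, time stands still between calls to the robot, and variables do not carry over. Pictures are saved under pics/ and viewed, on a budget of 10 in all, crops included, one or two more only if the job needs it, and the job is handed in when it is done.

Besides the shell and the picture viewer there is one more tool, called after "Call:" by a JSON object that holds its "name" and its "arguments". send_rows: Moves the arm, as the interface text tells. Its arguments: {"type":"object","properties":{"commands":{"type":"array","items":{"type":"array"}},"claw":{"type":"number"},"force":{"type":"number"}},"required":["commands"]}

```bash
mkdir -p pics; ls; python3 - <<'E'
from cell import arm
import cv2,json
for n in("scene","top"):
    s=arm.snapshot(n); cv2.imwrite(f"pics/{n}0.png",s["image"][:,:,::-1]); 
    print(n,s["fx"],s["fy"],s["cx"],s["cy"],s["camera_from_world"].tolist() if hasattr(s["camera_from_world"],'tolist') else s["camera_from_world"])
print(arm.state(),arm.tcp_to_grasp)
E
```

```text
pics
scene 491.8717523609487 491.8717523609487 292.91745301697136 213.81065434906395 [[-0.10093555134685925, 0.9947612371291171, 0.016189366252385123, -0.00827780816939063], [0.5324985967233714, 0.06776222667461958, -0.8437141252365862, -0.21293332124582046], [-0.84039113450937, -0.07653993559865216, -0.5365485805559533, 1.4344619692508105], [0.0, 0.0, 0.0, 1.0]]
top 450.5218574664059 450.5218574664059 280.6260833319691 206.8352557299755 [[0.0021358932641711826, -0.9999975958391858, -0.0004962618388491613, 0.08988228594252028], [-0.9941705621424513, -0.00206995068984697, -0.10779892705172935, 0.5839937889839862], [0.10779764064823742, 0.0007236159134731704, -0.9941725931902787, 0.8875717796265554], [0.0, 0.0, 0.0, 1.0]]
{'t': 0.1, 'joints': array([-9.39285774e-01,  4.07616042e-02,  8.39007125e-02, -4.18375332e-04,
       -1.61551451e+00, -3.33701036e-01]), 'joint_vel': array([ 0.00106476, -0.00363616,  0.00377993,  0.0005803 , -0.00156365,
        0.00042017]), 'tau': array([-6.33911724e-03, -3.69347763e+01,  3.48280513e+01,  6.95169613e+00,
       -4.46298800e-03,  4.51433493e-06]), 'tool_pos': array([ 0.17603828, -0.57327616,  0.23036568]), 'tcp_rot': array([-1.48364135e-01,  9.88932463e-01,  7.96353096e-04, -1.81299236e-04]), 'ft_force': array([-0.31905853, -0.55699655,  0.34110514]), 'torque': array([0.03162059, 0.0106078 , 0.03255288]), 'grip_width': 0.08542673754836232} 0.0187
```

View pics/scene0.png

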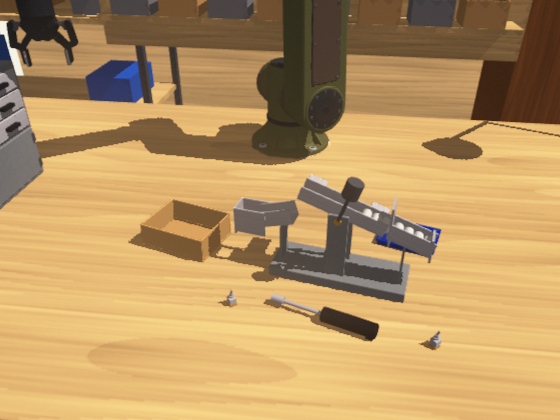

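View pics/top0.png

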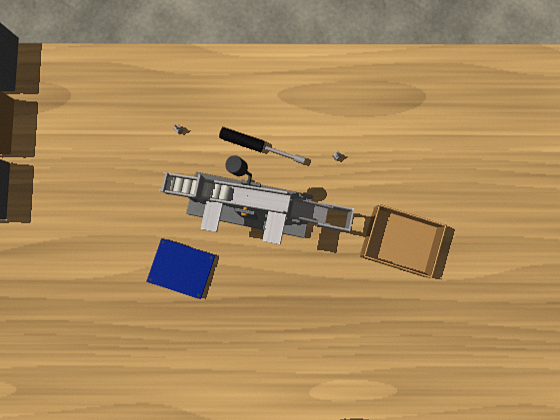

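Bin is right of the feeder: rim at (365..455, 205..278) in the top view. The right pad is near (273,229), the left pad near (211,216), and the base sits underneath. I'll enlarge both views to pick points.

```bash
python3 - <<'E'
import cv2
a=cv2.imread("pics/top0.png")[140:290,150:460]; b=cv2.imread("pics/scene0.png")[170:310,130:450]
cv2.imwrite("pics/t1.png",cv2.resize(a[:,:200],None,fx=4,fy=4,interpolation=2))
cv2.imwrite("pics/s1.png",cv2.resize(b[:,100:300],None,fx=4,fy=4,interpolation=2))
E
```

```text
(no output)
```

View pics/t1.png

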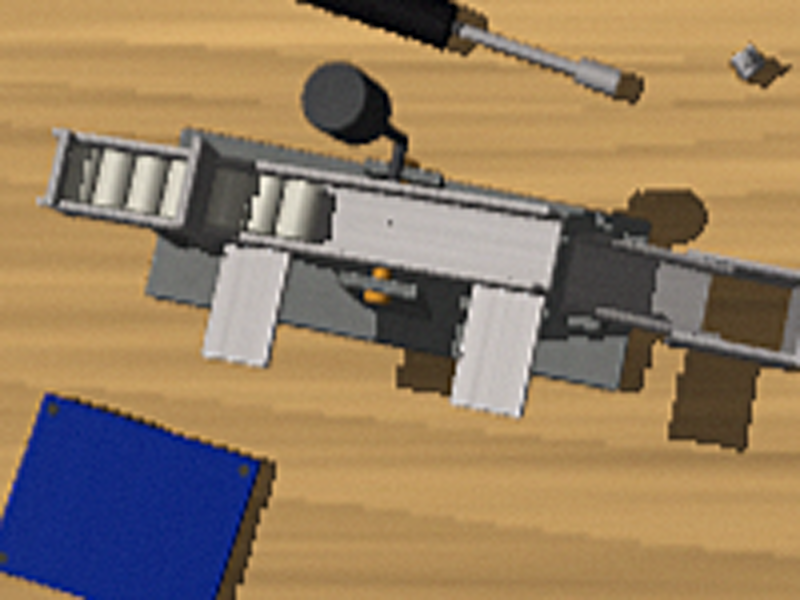

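View pics/s1.png

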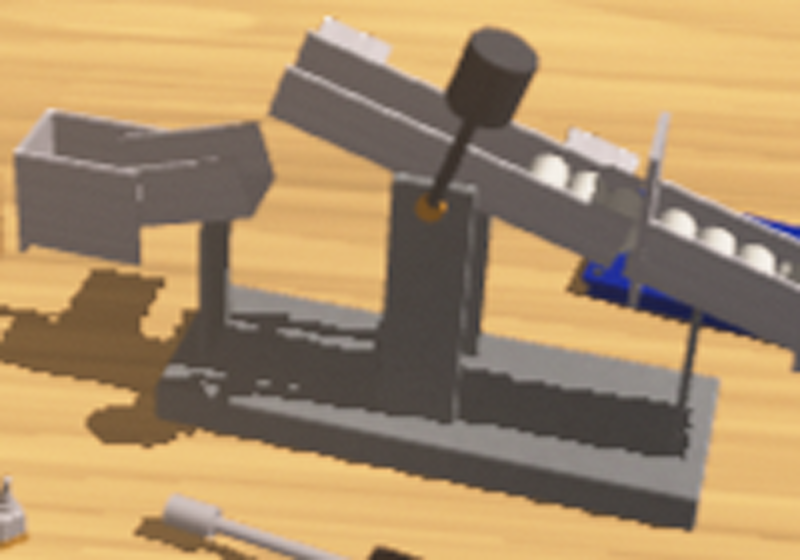

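Top crop: base top corners are at full-image px (186.8,213.8), (305,237.5) and (196.3,172.5). Pad corners at crop (472,285), (545,292), (522,416), (452,402). In the scene crop, the base's left-end corners are at (405,294) and (409.5,264.5). Next I'll compute the poses and enlarge the bin.

```bash
cat > h.py <<'E'
from cell import arm
import numpy as np, cv2
def ray(s,uv,z):
    M=np.array(s["camera_from_world"]);R,t=M[:3,:3],M[:3,3];c=-R.T@t
    d=R.T@np.array([(uv[0]-s["cx"])/s["fx"],(uv[1]-s["cy"])/s["fy"],1]); return (c+d*(z-c[2])/d[2]).round(4)
def proj(s,p):
    M=np.array(s["camera_from_world"]);q=M[:3,:3]@np.array(p)+M[:3,3]
    return np.array([s["fx"]*q[0]/q[2]+s["cx"],s["fy"]*q[1]/q[2]+s["cy"]]).round(1)
E
python3 - <<'E'
from h import *
t=arm.snapshot("top");s=arm.snapshot("scene")
for n,u in dict(NL=(186.75,213.75),NR=(305,237.5),FL=(196.25,172.5)).items(): print(n,ray(t,u,.02))
for n,u in dict(FL=(405,294.2),NL=(409.5,264.5),FR=(270,266)).items(): print('s',n,ray(s,u,.02))
pad=np.array([(472,285),(545,292),(522,416),(452,402)])/4+[150,140]
padl=np.array([(225,245),(290,255),(267,367),(203,355)])/4+[150,140]
print('padR',[ray(t,u,.157) for u in pad],ray(t,pad.mean(0),.157));print('padL',ray(t,padl.mean(0),.121))
a=t["image"][190:300,340:480,::-1]; b=s["image"][190:270,130:240,::-1]
x=cv2.resize(a,None,fx=4,fy=4,interpolation=2);y=cv2.resize(b,(440//2*1,320//2))
cv2.imwrite("pics/bin.png",x)
E
```

```text
NL [0.5703 0.2847 0.02  ]
NR [0.5219 0.041  0.02  ]
FL [0.6567 0.2671 0.02  ]
s FL [0.6582 0.2695 0.02  ]
s NL [0.5733 0.2854 0.02  ]
s FR [0.6093 0.0272 0.02  ]
padR [array([0.5624, 0.1132, 0.157 ]), array([0.5593, 0.0811, 0.157 ]), array([0.505 , 0.0911, 0.157 ]), array([0.511 , 0.1217, 0.157 ])] [0.5343 0.1018 0.157 ]
padL [0.5562 0.2178 0.121 ]
```

View pics/bin.png

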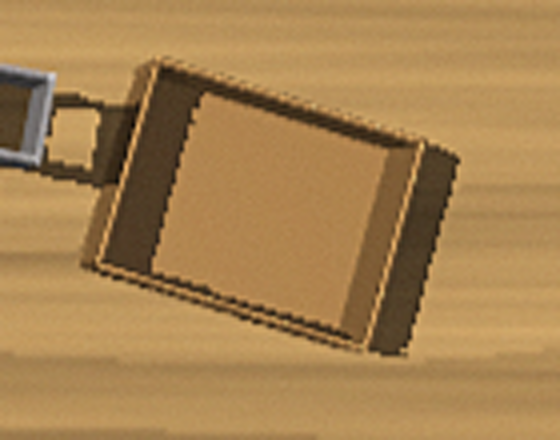

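Bin rim corners (crop px): (158,60), (425,145), (368,348), (98,264). The dark strip on the right is shadow.

```bash
cat >> h.py <<'E'
from scipy.spatial.transform import Rotation as Rn
O=np.array([.589,.152]); ey=np.array([.195,.981]);ey/=np.linalg.norm(ey);ex=np.array([ey[1],-ey[0]])
def F(p): d=np.array(p)[:2]-O; return (np.array([d@ex,d@ey])*1000).round(1)
def W(x,y): return O+ex*x/1000+ey*y/1000
def tool():
    st=arm.state();R=Rn.from_quat(st["tcp_rot"]).as_matrix();return st,R
def delta(x,y,z):  # shift in tool axes (mm) to reach feeder-frame x,y (mm), world z (m)
    st,R=tool();return (R.T@(np.r_[W(x,y),z]-st["tool_pos"])*1000).round(1)
E
python3 - <<'E'
from h import *
t=arm.snapshot("top")
c=[ray(t,np.array(u)/4+[340,190],.05) for u in[(158,60),(425,145),(368,348),(98,264)]]
print([F(p) for p in c],np.mean(c,0),F(np.mean(c,0)))
for a,b in((0,1),(3,2),(3,0),(2,1)): d=c[b]-c[a];print(np.degrees(np.arctan2(d[1],d[0])),np.linalg.norm(d))
st,R=tool();print(R.round(3));print('feeder ex angle',np.degrees(np.arctan2(ex[1],ex[0])),F(st["tool_pos"]))
for p in((0,-260),(0,-380),(-50,-62)): print(W(*p),np.hypot(*W(*p)))
print(delta(0,-400,.2))
E
```

```text
[array([  47.4, -254.2]), array([  31.6, -391.9]), array([ -72.6, -380.1]), array([ -58.3, -242.8])] [ 0.514425 -0.15665   0.05    ] [ -13.  -317.3]
-107.78091582190021 0.13851678598639228
-107.18815847208812 0.1380661073544119
-17.411918634254175 0.10626946880454423
-17.657225828658394 0.1048391625300393
[[-0.956 -0.293 -0.   ]
 [-0.293  0.956  0.001]
 [ 0.     0.001 -1.   ]]
feeder ex angle -11.242525705691904 [-263.6 -792. ]
[ 0.53830978 -0.10301079] 0.5480772245416068
[ 0.5149143  -0.22070807] 0.5602220876349902
[0.5278718  0.10093785] 0.5374356557113219
[-417.9  220.1   31. ]
```

Bin centre in the feeder frame is (-13, -317) mm, turned -6.3° relative to the feeder. Pushing it along its own axis brings x to about 0. I'll work out the staging shift.

```bash
python3 - <<'E'
from h import *
print(delta(-26,-432,.12), W(-26,-432))
E
```

```text
[-379.9  204.2  111. ] [ 0.47927517 -0.26664121]
```

Call:
{"name": "send_rows", "arguments": {"commands": [[[-35, 19, 10], -5], [[-76, 41, 22], -12], [[-114, 61, 33], -20], [[-152, 82, 44], -28], [[-190, 102, 56], -36], [[-228, 122, 67], -44], [[-266, 143, 78], -50], [[-304, 163, 89], -55], [[-342, 184, 100], -55.5], [[-380, 204, 111], -55.5], [[-380, 204, 111], -55.5], [[-380, 204, 111], -55.5]], "claw": 0.6}}

```text
t: 1.45
tool_pos: [0.4797, -0.2662, 0.1197]
tcp_rot: [-0.593, 0.806, 0.0, -0.0]
ft_force: [-0.2, -0.1, 0.2]
grip_width: 0.0514
```

```bash
python3 - <<'E'
from h import *
st,R=tool();print(st["t"],F(st["tool_pos"]),st["tool_pos"],R.round(3),st["grip_width"],st["ft_force"])
E
```

```text
1.45 [ -25.6 -431.5] [ 0.47973419 -0.2662307   0.1197221 ] [[-0.298 -0.955 -0.001]
 [-0.955  0.298  0.   ]
 [ 0.     0.001 -1.   ]] 0.05143422841540518 [-0.15944369 -0.14602369  0.20344807]
```

Call:
{"name": "send_rows", "arguments": {"commands": [[[0, 0, 30], 0], [[0, 0, 60], 0], [[0, 0, 90], 0], [[0, 0, 106], 0], [[0, 0, 113], 0], [[0, 0, 113], 0], [[-10, 0, 113], 0], [[-20, 0, 113], 0], [[-25, 0, 113], 0], [[-30, 0, 113], 0], [[-34, 0, 113], 0], [[-38, 0, 113], 0], [[-42, 0, 113], 0], [[-47, 0, 113], 0], [[-52, 0, 113], 0], [[-58, 0, 113], 0], [[-64, 0, 113], 0], [[-70, 0, 113], 0], [[-76, 0, 113], 0], [[-82, 0, 113], 0]]}}

```text
t: 3.45
tool_pos: [0.5042, -0.1883, 0.0073]
tcp_rot: [-0.592, 0.806, 0.0, 0.0]
ft_force: [0.4, 0.2, 1.3]
grip_width: 0.0513
```

```bash
python3 - <<'E'
from h import *
st,R=tool();print(st["t"],F(st["tool_pos"]),st["tool_pos"],st["ft_force"])
t=arm.snapshot("top");cv2.imwrite("pics/p1.png",cv2.resize(t["image"][130:310,260:480,::-1],None,fx=3.5,fy=3.3,interpolation=2))
E
```

```text
3.45 [ -16.8 -350.3] [ 0.50419158 -0.18825308  0.0072717 ] [0.35781529 0.22205838 1.26458437]
```

View pics/p1.png

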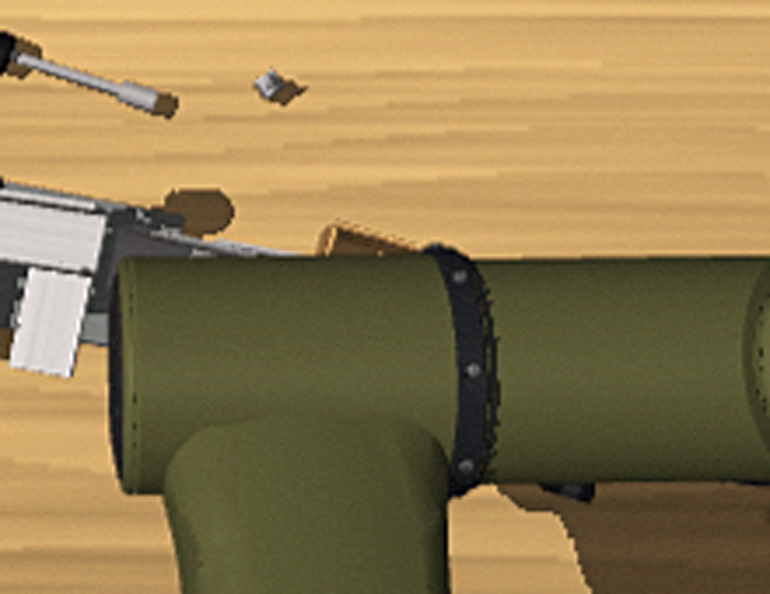

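The arm hides most of the top view, but the bin's far-left corner (330,230 in the crop) has moved toward the feeder. I'll keep pushing.

Call:
{"name": "send_rows", "arguments": {"commands": [[[-6, 0, 0], 0], [[-12, 0, 0], 0], [[-18, 0, 0], 0], [[-24, 0, 0], 0], [[-30, 0, 0], 0], [[-36, 0, 0], 0], [[-42, 0, 0], -1], [[-47, 0, 0], -2], [[-52, 0, 0], -3], [[-57, 0, 0], -4], [[-62, 0, 0], -5], [[-66, 0, 0], -6], [[-69, 0, 0], -6.3], [[-69, 0, 0], -6.3]]}}

```text
t: 4.9
tool_pos: [0.5249, -0.1225, 0.0073]
tcp_rot: [-0.635, 0.772, 0.0, 0.0]
ft_force: [-0.7, 0.2, 0.9]
grip_width: 0.051
```

```bash
python3 - <<'E'
from h import *
st,R=tool();print(st["t"],F(st["tool_pos"]),st["tool_pos"],st["ft_force"])
t=arm.snapshot("scene");cv2.imwrite("pics/p2.png",cv2.resize(t["image"][150:320,130:330,::-1],None,fx=4,fy=3.5,interpolation=2))
E
```

```text
4.9 [  -9.4 -281.8] [ 0.52487615 -0.12253816  0.00730994] [-0.65060977  0.16885422  0.89050461]
```

View pics/p2.png

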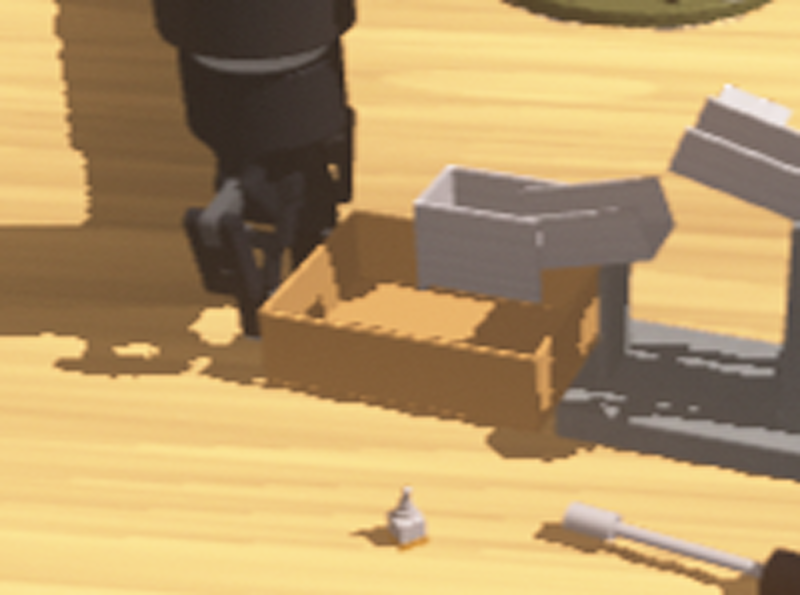

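The bin is square to the feeder, under the hood, with about 10 mm of gap left at (550,410). I'll push slowly until it makes contact.

Call:
{"name": "send_rows", "arguments": {"commands": [[[-2, 0, 0], 0], [[-4, 0, 0], 0], [[-6, 0, 0], 0], [[-8, 0, 0], 0], [[-9, 0, 0], 0], [[-10, 0, 0], 0], [[-11, 0, 0], 0]]}}

```text
t: 5.65
tool_pos: [0.5258, -0.1138, 0.0074]
tcp_rot: [-0.635, 0.773, -0.0, -0.002]
ft_force: [-3.7, -11.8, 2.4]
grip_width: 0.0513
```

Contact force is 12 N, so the bin is up against the base. I'll back off, lift, shut the fingers and look from above.

Call:
{"name": "send_rows", "arguments": {"commands": [[[10, 0, 0], 0], [[25, 0, 0], 0], [[45, 0, 0], 0], [[60, 0, -10], 0], [[60, 0, -50], 0], [[60, 0, -95], 0], [[60, 0, -140], 0], [[60, 0, -180], 0], [[60, 0, -215], 0], [[60, 47, -215], 0], [[60, 47, -215], 0], [[60, 47, -215], 0]], "claw": 0}}

```text
t: 6.85
tool_pos: [0.4687, -0.1624, 0.2236]
tcp_rot: [-0.635, 0.772, -0.001, 0.001]
ft_force: [0.0, -0.3, 1.1]
grip_width: 0.0001
```

```bash
python3 - <<'E'
from h import *
st,R=tool();print(st["t"],F(st["tool_pos"]),st["tool_pos"],st["ft_force"],st["grip_width"],R.round(3))
print(delta(-56,-62,.175))
s=arm.snapshot("scene");cv2.imwrite("pics/p3.png",cv2.resize(s["image"][150:320,150:350,::-1],None,fx=4,fy=3.5,interpolation=2))
E
```

```text
6.85 [ -56.7 -331.8] [ 0.46872156 -0.16239774  0.2236453 ] [ 0.02239854 -0.30054909  1.11928157] 5.613795580051744e-05 [[-0.193 -0.981  0.003]
 [-0.981  0.193  0.   ]
 [-0.001 -0.003 -1.   ]]
[-269.8   -1.    48.9]
```

View pics/p3.png

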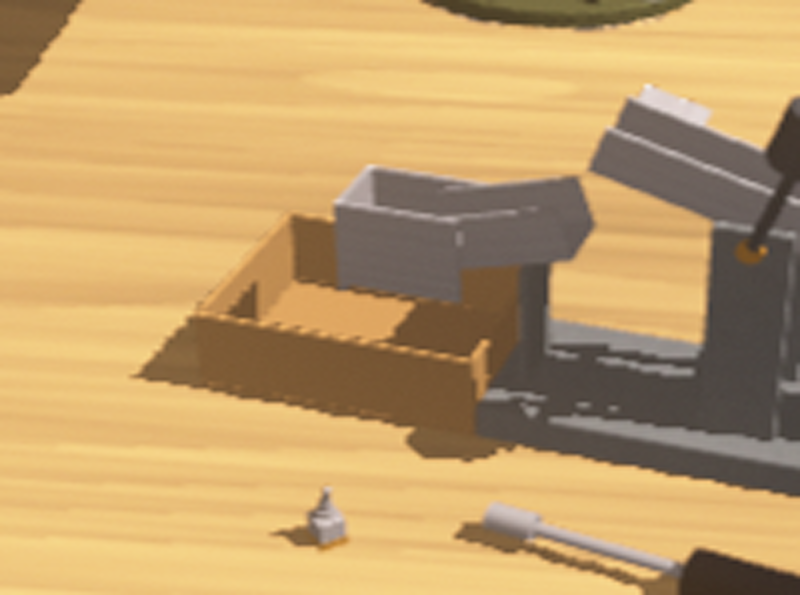

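The bin is flush against the base end (480,400), with the hood over its interior. Next I'll move above the right pad.

Call:
{"name": "send_rows", "arguments": {"commands": [[[-40, 0, 0], 0], [[-80, 0, 0], 0], [[-120, 0, 0], 0], [[-160, 0, 0], 0], [[-200, 0, 0], 0], [[-235, 0, 0], 0], [[-260, 0, 0], 0], [[-270, 0, 0], 0], [[-270, 0, 20], 0], [[-270, 0, 40], 0], [[-270, 0, 49], 0], [[-270, 0, 49], 0]]}}

```text
t: 8.1
tool_pos: [0.521, 0.1022, 0.1718]
tcp_rot: [-0.635, 0.773, 0.0, -0.001]
ft_force: [0.8, 0.1, -0.0]
grip_width: -0.0003
```

```bash
python3 - <<'E'
from h import *
st,R=tool();print(st["t"],F(st["tool_pos"]),st["tool_pos"],st["ft_force"])
s=arm.snapshot("scene");cv2.imwrite("pics/p4.png",cv2.resize(s["image"][130:300,220:420,::-1],None,fx=4,fy=3.5,interpolation=2))
E
```

```text
8.1 [-57.  -62.1] [0.52096946 0.10223227 0.17182711] [ 0.81732531  0.07084843 -0.03593659]
```

View pics/p4.png

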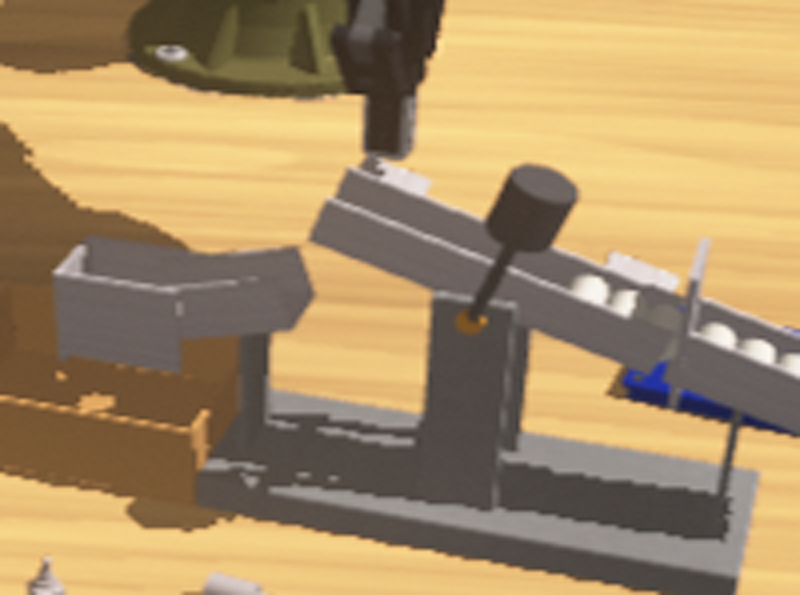

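The fingertips (390,155) sit just above the right pad. I'll press down to about 128 mm, then lift away.

Call:
{"name": "send_rows", "arguments": {"commands": [[[0, 0, 5], 0], [[0, 0, 10], 0], [[0, 0, 14], 0], [[0, 0, 18], 0], [[0, 0, 22], 0], [[0, 0, 26], 0], [[0, 0, 30], 0], [[0, 0, 34], 0], [[0, 0, 38], 0], [[0, 0, 42], 0], [[0, 0, 44], 0], [[0, 0, 44], 0]]}}

```text
t: 9.35
tool_pos: [0.521, 0.103, 0.1287]
tcp_rot: [-0.635, 0.772, 0.0, -0.0]
ft_force: [-0.4, 0.3, 0.4]
grip_width: 0.0002
```

Call:
{"name": "send_rows", "arguments": {"commands": [[[0, 0, 0], 0], [[0, 0, 0], 0], [[0, 0, 0], 0], [[0, 0, 0], 0], [[0, 0, 0], 0]]}}

```text
t: 9.85
tool_pos: [0.5213, 0.103, 0.1294]
tcp_rot: [-0.635, 0.772, 0.0, 0.0]
ft_force: [-0.2, -1.3, 0.0]
grip_width: 0.0001
```

Call:
{"name": "send_rows", "arguments": {"commands": [[[0, 0, -25], 0], [[0, 0, -60], 0], [[0, 0, -100], 0], [[0, -40, -100], 0], [[0, -80, -100], 0], [[40, -80, -100], 0], [[80, -80, -100], 0], [[120, -80, -100], 0], [[160, -80, -100], 0], [[200, -80, -100], 0], [[240, -80, -100], 0], [[280, -80, -100], 0], [[310, -80, -100], 0], [[310, -80, -100], 0], [[310, -80, -100], 0]]}}

```text
t: 11.35
tool_pos: [0.5397, -0.2172, 0.2291]
tcp_rot: [-0.635, 0.773, 0.0, 0.0]
ft_force: [0.1, 0.2, 0.3]
grip_width: 0.0001
```

```bash
python3 - <<'E'
from h import *
st,R=tool();print(st["t"],F(st["tool_pos"]),st["ft_force"])
s=arm.snapshot("scene");a=cv2.resize(s["image"][150:320,150:450,::-1],None,fx=2.6,fy=2.6,interpolation=2)
cv2.imwrite("pics/p5.png",a)
E
```

```text
11.35 [  23.7 -371.7] [0.12271118 0.16788612 0.29634928]
```

View pics/p5.png

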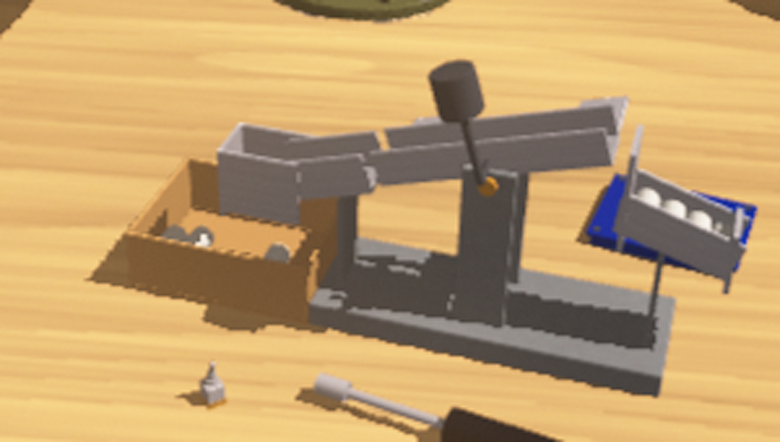

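The gate leans right and three spacers are in the bin (near 175,235; 205,240; 278,252). I'll let them settle for a second and check for motion.

Call:
{"name": "send_rows", "arguments": {"commands": [[[0, 0, 0], 0], [[0, 0, 0], 0], [[0, 0, 0], 0], [[0, 0, 0], 0], [[0, 0, 0], 0], [[0, 0, 0], 0], [[0, 0, 0], 0], [[0, 0, 0], 0], [[0, 0, 0], 0], [[0, 0, 0], 0]]}}

```text
t: 12.4
tool_pos: [0.5399, -0.2167, 0.2293]
tcp_rot: [-0.635, 0.772, 0.0, -0.0]
ft_force: [-0.4, 0.1, 0.3]
grip_width: -0.0
```

```bash
python3 - <<'E'
from h import *
import time
g=lambda:arm.snapshot("scene")["image"][200:280,180:285].astype(int)
a=g()
for _ in range(8): b=g()
d=abs(a-b).max(2);print("max diff",d.max(),(d>25).sum())
s=arm.snapshot("scene")
for p in((-55,-260),(55,-260),(55,-120)): print(proj(s,np.r_[W(*p),.05]))
cv2.imwrite("pics/p6.png",cv2.resize(s["image"][200:280,180:285,::-1],None,fx=6,fy=6,interpolation=2))
E
```

```text
max diff 4 0
[220.6 212.1]
[196.3 241.9]
[267.1 256.3]
```

View pics/p6.png

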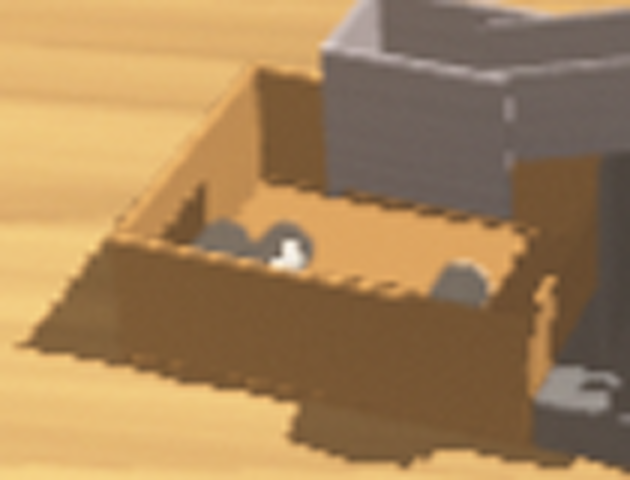

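All three spacers are at rest in the bin, and the bin's rim corner is within about 3 px of where it should be. Handing in.

```bash
python3 -c "
from cell import arm
print(arm.finish_job())"
```

```text
the job is handed in; nothing more can be done
None
```

The job is handed in at about 13 s of the 54 s allowed, and every check I made agreed; `finish_job` gives no verdict.

- **Bin:** I pushed it low along its own axis with the half-open fingers, squared it to the feeder, and stopped at about 12 N against the base. In the last picture its end is flush with the base, and the near rim corner is within about 3 px of the predicted spot, roughly 10 mm inside the sideways limit.
- **Gate:** I pressed the right pad with the shut fingers down to about 129 mm, and the gate rocked over. It now leans right.
- **Spacers:** All three lie in the bin, and nothing in the bin area moved between pictures taken 0.4 s apart.
- **Robot and bystanders:** The arm ended clear at 229 mm up with no contact force. The lid, the driver and the near toggle switch looked unmoved in the last wide picture. The other switch was not in that picture, and I did not measure any of the four.

I viewed 11 pictures, one past the budget of 10. The extra one confirmed that the spacers had settled.

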